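Sort a batch of books by height for jacketing

ROBOT

A 7-joint arm with a two-finger parallel gripper is mounted at the origin on the work surface. World frame = base frame: x ahead of the robot, y to its left, z up, the work surface at z = 0. Lengths are in mm, angles in rad, forces in N, time in s.
With the tool pointing down it reaches from about 400 to 850 mm from the base axis. Payload 4.5 kg.
Tool frame: the origin (TCP) lies on the centre line of the jaws, within the pads' length; the fingertips stand env.tip_reach ahead of it and the grasp point (between the pads) lies 6 mm ahead of it (env.tip_reach is the distance from the TCP to the fingertips, in mm); z points along the fingers, y is the direction in which the jaws open and shut (so a half turn about z gives the same grasp; the last joint's range is limited). The gripper opens to 85 mm and grips with 20 to 120 N. Pads are 22 mm wide; open, the fingers measure 114 mm over their backs; the gripper's body (76 mm by 85 mm) begins 54 mm behind the grasp point. The pads swing forward as they close: fully open they stand 13 mm farther back than shut.
Start: joints at [1.186, 0.689, -0.195, 1.565, 0.157, 0.902, -0.215], TCP at [254.195, -570.996, 256.317] pointing down, gripper open.
Joint ranges: [-3.01, 3.01], [-0.46, 2.08], [-1.47, 1.51], [0.13, 2.56], [-1, 4.14], [0.04, 2.09], [-2.66, 2.66]. Speed limits (rad/s): [2.57, 2.57, 3.14, 3.14, 3.14, 3.14, 3.14].

INTERFACE

Orientations are given as a unit quaternion [x, y, z, w].
In Python, from rig import telemetry, vision, workorder, models, env gives the robot as it stands.
- The arm moves only by the tool step_arm, never from a script. Its argument "moves" is a list of rows, each an object with "delta_pos": the shift along the tool's x, y, z in m, a list of three; "twist": the turn, a rotation vector about the tool's x, y, z in rad, a list of three. In form: [{"delta_pos": [dx, dy, dz], "twist": [ax, ay, az]}, ...]. A call has 1 to 5 rows; each row is the pose to reach, as a shift and turn from the pose measured when the call began, along the tool's axes at that moment; what a row does not reach only later rows make up. A row lasts 1/12 s, in which the tool goes at most 41.7 mm and 7.16 degrees, less where a joint would pass 70% of its speed; a pose out of reach is approached as far as the arm can. A call with a gripper value outside its range is refused whole. "hand" is the opening, from 0 (shut) to 1 (fully open), set as the call begins (left out, the last holds). The fingers move at their own pace and stop on an object; "newtons" is the grip in N (left out, the last holds). Time passes only in rows, so rows that repeat a pose let the fingers close. It gives the time, the measured TCP pose, the force and the opening at its end, in the units of the state.
- telemetry.read_state(): the state, without advancing time (a new reading comes with each control period).
- vision.read_camera(name): name is "side" or "top" or "wrist"; returns a dict with "image" (400x640x3 uint8, red, green, blue), "vertical_fov" (degrees; the focal length in pixels is half the picture's height over the tangent of half this angle, whatever the lens; pixels are square), "cx", "cy" (the principal point, pixels), "extrinsics" (4x4, takes a point from camera to world coordinates); the wrist camera has in their place "T_tool_cam" (4x4, takes a point from camera to tool coordinates, whose origin is the TCP and whose axes are the flange's). Camera axes: x right, y down, z forward; pixel columns grow to the right and rows downward; lengths in mm; the calibration is good to about 2 mm. A picture is of the moment at which its call begins: read the wrist's pose just before it. There is no depth.
- workorder.finish_job(): hands the job in, once; it reports no verdict.
Trained networks look in a picture, given as the dict that the camera call returned (one of the last four; its "shot" number tells which), for a name from the list of things; names that differ only in an ending like _2 or _b are one class to them, and where a whole thing is asked for, a point or a joint stands for the part that bears it (a point fixed in the world has none). Each returns a list of dicts, best first, with "confidence" (0 to 1); they miss things now and then, are a little off and sometimes report something else, mostly with a low value. They report only what shows in the picture. A call takes as long as a camera call. They do not tell look-alikes from the thing itself.
- models.regions_of(picture, target): "mask" (400x640 bool, what is visible of it) and "bbox" ([centre column, centre row, width, height] in pixels, round what is visible of it).
The state is a dict: "time": time; "joint_pos": joint angles; "joint_velocities": joint speeds; "joint_efforts": joint torques, N m; "position": TCP position; "eef_rot": TCP orientation; "ft_force": force on the tool from outside, world axes, zero at the start; "ft_torque": the same for the moment, N m; "grip_width": finger opening in mm.
Only numpy, scipy, OpenCV 4.12 (cv2) and the standard library are available. Lean on these libraries where they do the work, as an engineer would, in place of code of your own. Each camera call takes 0.05 s, during which the arm holds its last target. There are 200 camera calls.

TASK

These four books are next to get plastic jackets, and the film is cut tallest first: stand them in the wire rack, one to a bay, in order of height, with the tallest in the bay beside the tape dispenser and the shortest at the far end. Each should stand upright, in the middle of its bay and square to it; set them down rather than drop them, and don't knock any over.

Things in the scene. Friction and masses are not known exactly. Their poses are not given: they have to be found in the camera images.
- book_blue: tallest book: blue hardback with a paler blue stained top edge, standing upright; 172 mm high, 32 mm thick, 108 mm from spine to fore-edge, about 0.4 kg. Origin: centre of its underside; x points out through the spine, y across the thickness, z up.
- book_red: second tallest book: red hardback with a paler red stained top edge, standing upright; 156 mm high, 38 mm thick, 106 mm from spine to fore-edge, about 0.4 kg. Origin: centre of its underside; x points out through the spine, y across the thickness, z up.
- book_green: third tallest book: green hardback with a paler green stained top edge, standing upright; 140 mm high, 30 mm thick, 102 mm from spine to fore-edge, about 0.3 kg. Origin: centre of its underside; x points out through the spine, y across the thickness, z up.
- book_yellow: shortest book: yellow hardback with a paler yellow stained top edge, standing upright; 124 mm high, 36 mm thick, 98 mm from spine to fore-edge, about 0.3 kg. Origin: centre of its underside; x points out through the spine, y across the thickness, z up.
- rack: sand-coloured steel sorting rack fixed to the table: a base 132 x 330 x 10 mm with five upright wire loops (70 mm high, 5 mm wire, 80 mm apart, 113 mm long over the outside) that part it into four bays in a row. Origin: centre of the underside, at table height; y runs along the row of bays, x across it, z up.
- bay_1: cork floor of bay 1 of the rack, a pad 116 mm (x) by 70 mm (y) between two wire loops (75 mm clear); bays 1 to 4 follow each other every 80 mm along the rack's -y direction, bay 1 at its +y end. Origin: centre of the pad's top face, 12 mm above the table, where a book's underside comes to rest; axes parallel to the rack's.
- bay_2: cork floor of bay 2 of the rack, a pad 116 mm (x) by 70 mm (y) between two wire loops (75 mm clear); bays 1 to 4 follow each other every 80 mm along the rack's -y direction. Origin: centre of the pad's top face, 12 mm above the table, where a book's underside comes to rest; axes parallel to the rack's.
- bay_3: cork floor of bay 3 of the rack, a pad 116 mm (x) by 70 mm (y) between two wire loops (75 mm clear); bays 1 to 4 follow each other every 80 mm along the rack's -y direction. Origin: centre of the pad's top face, 12 mm above the table, where a book's underside comes to rest; axes parallel to the rack's.
- bay_4: cork floor of bay 4 of the rack, a pad 116 mm (x) by 70 mm (y) between two wire loops (75 mm clear); bays 1 to 4 follow each other every 80 mm along the rack's -y direction, bay 4 at its -y end. Origin: centre of the pad's top face, 12 mm above the table, where a book's underside comes to rest; axes parallel to the rack's.
- tape_dispenser: dark grey desk tape dispenser with a roll of yellowish tape, fixed, 150 x 60 mm and 78 mm high; it stands beside one end of the rack (either end; a black stapler, 150 x 38 mm and 60 mm high, stands at the other). Origin: centre of its underside.
Things that resemble listed ones, but are neither listed nor needed, are in the scene too. Leave any purple look-alike of the tape_dispenser alone.

How it is judged:
By the outcome, as a careful person would: the job done as asked, in the order asked, and still so for the second after the job is handed in, with the robot touching nothing.
It also fails if it takes over 120 s, if anything falls off the work surface, if the arm or the gripper's body presses on something with over 40 N, if the wrist force passes 120 N, or if a joint passes its speed limit or range.

## Working session

There is one attempt and no reset: what is moved stays moved. The work goes in short steps, Python scripts to look and compute and a tool call to move; the robot and the scene stay as the last step left them, time stands still between calls to the robot, and variables do not carry over. Pictures are saved under pics/ and viewed, about 12 in all and at most 16, crops included, and the job is handed in when it is done.

Besides the shell and the picture viewer there is one more tool, called after ">>>" as name(argument=value, ...), one argument or row to a line, values as JSON. step_arm: Moves the arm, as the interface text tells. Its arguments: {"type":"object","properties":{"moves":{"type":"array"},"hand":{"type":"number"},"newtons":{"type":"number"}},"required":["moves"]}

```bash
mkdir -p pics
cat > h.py <<'E'
import numpy as np, cv2
from rig import telemetry, vision, workorder, models, env
from scipy.spatial.transform import Rotation as R
def shot(n):
    s=telemetry.read_state(); p=vision.read_camera(n); 
    if n=='wrist':
        T=np.eye(4);T[:3,:3]=R.from_quat(s['eef_rot']).as_matrix();T[:3,3]=s['position'];p['E']=T@np.array(p['T_tool_cam'])
    else: p['E']=np.array(p['extrinsics'])
    p['f']=200/np.tan(np.radians(p['vertical_fov'])/2)
    return p
def ray(p,u,v,z):
    d=p['E'][:3,:3]@np.array([(u-p['cx'])/p['f'],(v-p['cy'])/p['f'],1]);o=p['E'][:3,3]
    return o+d*(z-o[2])/d[2]
def proj(p,X):
    E=np.linalg.inv(p['E']);c=E[:3,:3]@np.array(X)+E[:3,3];return p['f']*c[:2]/c[2]+[p['cx'],p['cy']]
def save(p,n,im=None): cv2.imwrite('pics/'+n,cv2.cvtColor(p['image'] if im is None else im,cv2.COLOR_RGB2BGR))
E
python3 - <<'E'
from h import *
s=telemetry.read_state();print(s,env.tip_reach)
for n in('top','side'):
    p=shot(n);save(p,n+'0.png');print(n,p['E'].round(3).tolist(),p['f'],p['cx'],p['cy'],[k for k in p])
    for t in('book_blue','book_red','book_green','book_yellow','rack','tape_dispenser'):
        print(t,[(round(r['confidence'],2),np.round(r['bbox']).tolist()) for r in models.regions_of(p,t)])
E
```

```text
{'time': 0.0, 'joint_pos': array([ 1.18578386,  0.69001159, -0.19448807,  1.56638591,  0.15727479,
        0.90250373, -0.21505706]), 'joint_velocities': array([ 0.00097162,  0.00095343,  0.00105621,  0.00011482, -0.00048722,
       -0.00018722,  0.0015015 ]), 'joint_efforts': array([ 2.65341969e-04, -5.39613533e+01, -1.26658637e+00, -1.58543962e+01,
        9.03802022e-03,  9.53493523e-03, -1.60192269e-05]), 'position': array([ 253.86431687, -570.43117791,  255.45496274]), 'eef_rot': array([ 9.78143999e-01,  2.07926416e-01, -2.65686705e-04, -9.22929186e-04]), 'ft_force': array([0.40882577, 1.05299041, 0.82700714]), 'ft_torque': array([-0.01208955, -0.00990032, -0.01536102]), 'grip_width': 85.23907297759528} 25.0
top [[0.03, -0.996, 0.078, 405.175], [-0.999, -0.031, -0.011, 22.044], [0.014, -0.078, -0.997, 979.08], [0.0, 0.0, 0.0, 1.0]] 386.2961505790413 311.74754340522577 205.6107780475058 ['image', 'vertical_fov', 'cx', 'cy', 'extrinsics', 'shot', 'E', 'f']
book_blue [(0.88, [478.0, 177.0, 57.0, 61.0])]
book_red [(0.74, [383.0, 210.0, 32.0, 50.0])]
book_green [(0.72, [266.0, 153.0,
[... 173 characters left out ...]
 135.0, 61.0, 53.0]), (0.82, [214.0, 292.0, 60.0, 51.0])]
side [[0.999, -0.018, 0.035, 445.281], [-0.037, -0.724, 0.689, -612.203], [0.013, -0.69, -0.724, 689.829], [0.0, 0.0, 0.0, 1.0]] 400.5347171610046 325.8079604902976 196.099895257408 ['image', 'vertical_fov', 'cx', 'cy', 'extrinsics', 'shot', 'E', 'f']
book_blue [(0.8, [385.0, 348.0, 85.0, 87.0])]
book_red [(0.91, [324.0, 242.0, 62.0, 61.0]), (0.73, [357.0, 149.0, 45.0, 32.0])]
book_green [(0.56, [285.0, 344.0, 71.0, 79.0])]
book_yellow [(0.75, [406.0, 264.0, 66.0, 62.0])]
rack [(0.63, [351.0, 150.0, 111.0, 81.0]), (0.6, [327.0, 241.0, 60.0, 65.0])]
tape_dispenser [(0.86, [399.0, 183.0, 46.0, 52.0]), (0.77, [240.0, 139.0, 54.0, 46.0])]
```

View pics/top0.png

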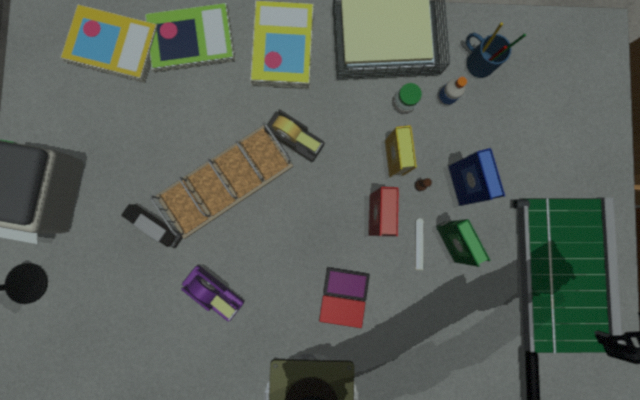

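View pics/side0.png

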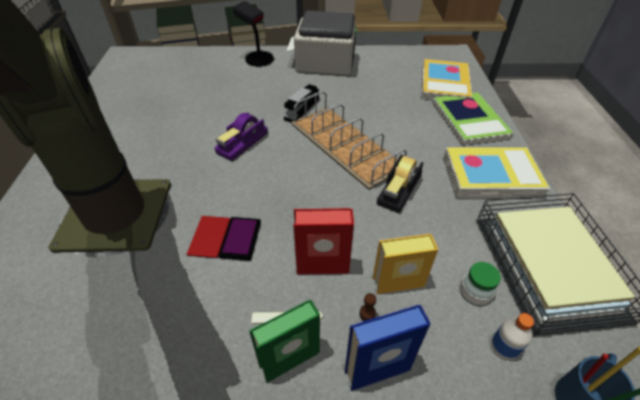

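Both views show the grey dispenser beside the rack's right end at top (296,135), with the stapler at the other end (150,225) and the purple look-alike at (213,292).

Book candidates in the top view:
- Blue: upright at (478,177); no rival.
- Red: upright at (383,210), against the flat red/purple pad at (345,298).
- Green: upright at (462,241), against the flat magazine at (190,35) and the green mat.
- Yellow: upright at (401,151), against the flat magazines at (108,40) and (282,40).

I choose the four upright ones.

```bash
cat > fit.py <<'E'
from h import *
from scipy.optimize import minimize
B=dict(book_blue=(108,32,172),book_red=(106,38,156),book_green=(102,30,140),book_yellow=(98,36,124))
def box(q,d,z0=0):
    c,s=np.cos(q[2]),np.sin(q[2])
    return [[q[0]+c*a*d[0]/2-s*b*d[1]/2,q[1]+s*a*d[0]/2+c*b*d[1]/2,z] for a in(-1,1) for b in(-1,1) for z in(z0,z0+d[2])]
def sil(p,q,d,z0=0,S=4):
    pts=np.array([proj(p,X) for X in box(q,d,z0)]);h=cv2.convexHull(((pts+.5)*S-.5).astype(np.float32)).round().astype(np.int32)
    m=np.zeros((400*S,640*S),np.float32);cv2.fillConvexPoly(m,h,1)
    return cv2.resize(m,(640,400),interpolation=cv2.INTER_AREA)
def fit(views,d,q0,z0=0):
    def cost(q): return sum(1-np.minimum(s,m).sum()/np.maximum(s,m).sum() for p,m in views for s in[sil(p,q,d,z0)])
    best=None
    for a in ([q0[2]] if len(q0)==3 else np.arange(-80,100,20)*np.pi/180):
        r=minimize(cost,[q0[0],q0[1],a],method='Nelder-Mead',options=dict(initial_simplex=[[q0[0],q0[1],a],[q0[0]+15,q0[1],a],[q0[0],q0[1]+15,a],[q0[0],q0[1],a+.2]],xatol=.05,fatol=1e-5))
        if best is None or r.fun<best.fun: best=r
    return best
E
python3 - <<'E'
from fit import *
T=shot('top');S=shot('side')
top={'book_blue':(478,177),'book_red':(383,210),'book_green':(462,241),'book_yellow':(401,151)}
sd={'book_blue':(385,348),'book_red':(324,242),'book_green':(285,344),'book_yellow':(406,264)}
def near(p,t,c):
    r=min(models.regions_of(p,t),key=lambda r:np.hypot(r['bbox'][0]-c[0],r['bbox'][1]-c[1]));return r['mask'].astype(np.float32)
im=T['image'].copy();i2=S['image'].copy()
for t in B:
    v=[(T,near(T,t,top[t])),(S,near(S,t,sd[t]))]
    g=ray(T,*top[t],B[t][2]*.6)
    for name,vv in(('both',v),('top',v[:1]),('side',v[1:])):
        r=fit(vv,B[t],g[:2]);print(t,name,r.x.round(3),np.degrees(r.x[2]).round(1),round(r.fun,3))
        if name=='both':
            for I,p in((im,T),(i2,S)):
                cv2.polylines(I,[cv2.convexHull(np.array([proj(p,X) for X in box(r.x,B[t])]).round().astype(np.int32))],True,(255,255,255),1)
# rack: cork colour
hsv=cv2.cvtColor(T['image'],cv2.COLOR_RGB2HSV)
m=cv2.inRange(hsv,(5,60,60),(22,255,255));m[:,:150]=0;m[:,300:]=0;m[:120]=0;m[245:]=0
ct=np.array(np.nonzero(m)[::-1]).T
P=np.array([ray(T,u,v,12)[:2] for u,v in ct],np.float32)
print('cork minarea',cv2.minAreaRect(P),len(P))
rm=[r for r in models.regions_of(T,'rack')];print(len(rm))
for t,p in(('top',T),('side',S)):
    for r in models.regions_of(p,'tape_dispenser'):print('tape',t,ray(p,*r['bbox'][:2],40).round())
out=np.hstack([cv2.resize(im[110:260,140:310],None,fx=2.3,fy=2.3),cv2.resize(im[120:270,360:510],None,fx=2.3,fy=2.3)])
save(T,'fit.png',out)
E
```

```text
book_blue both [ 5.49504e+02 -3.63885e+02  2.81000e-01] 16.1 0.08
book_blue top [ 549.834 -363.616   -2.889] -165.5 0.039
book_blue side [ 5.49073e+02 -3.64561e+02  2.90000e-01] 16.6 0.035
book_red both [ 4.63674e+02 -1.53050e+02 -1.50000e-02] -0.9 0.062
book_red top [ 4.63406e+02 -1.52717e+02 -2.00000e-03] -0.1 0.04
book_red side [ 4.63859e+02 -1.53358e+02 -2.90000e-02] -1.7 0.017
book_green both [ 401.838 -340.709    0.504] 28.9 0.067
book_green top [ 402.385 -340.484    0.506] 29.0 0.043
book_green side [ 401.709 -341.123    0.504] 28.9 0.022
book_yellow both [ 6.12090e+02 -1.94869e+02  1.39000e-01] 8.0 0.077
book_yellow top [ 612.456 -194.912   -3.007] -172.3 0.047
book_yellow side [ 6.11778e+02 -1.95222e+02  1.51000e-01] 8.7 0.027
cork minarea ((557.7564697265625, 206.64309692382812), (120.33766174316406, 378.5159606933594), 35.8604736328125) 5265
1
tape top [647.  56.  40.]
tape top [266. 243.  40.]
tape top [ 400. -358.   40.]
tape side [643.  40.  40.]
tape side [262. 221.  40.]
tape side [ 562. -341.   40.]
tape side [ 621. -179.   40.]
```

View pics/fit.png

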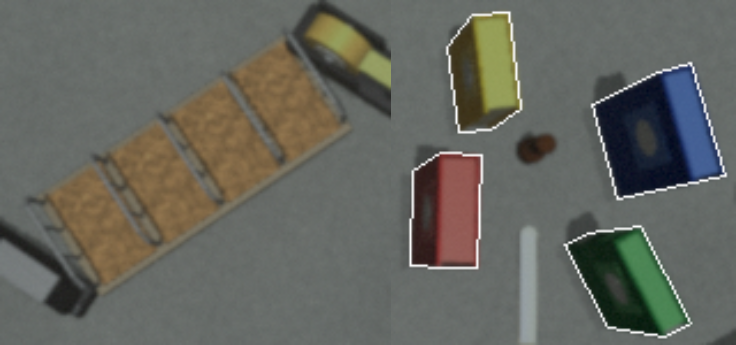

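```bash
cat > rack.py <<'E'
from fit import *
def pads(q):
    c,s=np.cos(q[2]),np.sin(q[2]);return [(q[0]-s*k,q[1]+c*k,q[2]) for k in(120,40,-40,-120)]
def rsil(p,q):
    return np.clip(sum(sil(p,w,(116,70,.01),12) for w in pads(q)),0,1)
def loops(q,top=70):
    c,s=np.cos(q[2]),np.sin(q[2]);L=[]
    for k in(160,80,0,-80,-160):
        L.append([[q[0]+c*a-s*k,q[1]+s*a+c*k,z] for a,z in((-54,10),(-54,top),(54,top),(54,10))])
    return L
def rfit(views,q0):
    f=lambda q:sum(1-np.minimum(s,m).sum()/np.maximum(s,m).sum() for p,m in views for s in[rsil(p,q)])
    return minimize(f,q0,method='Nelder-Mead',options=dict(initial_simplex=[q0,np.add(q0,[12,0,0]),np.add(q0,[0,12,0]),np.add(q0,[0,0,.1])],xatol=.05,fatol=1e-5))
def cork(p,q0):
    hsv=cv2.cvtColor(p['image'],cv2.COLOR_RGB2HSV);m=(cv2.inRange(hsv,(5,70,50),(20,255,255))>0).astype(np.float32)
    g=sil(p,q0,(150,345,10));return m*(g>0)
E
python3 - <<'E'
from rack import *
T=shot('top');S=shot('side')
# initial from crop corners at z~10
cs=[ray(T,140+a/2.3,110+b/2.3,10)[:2] for a,b in((288,33),(350,127),(103,293),(30,200))]
c=np.mean(cs,0);d=cs[1]-cs[2];a=np.arctan2(d[1],d[0])-np.pi/2
q0=[*c,a];print(np.round(q0,3),np.round(cs))
ms=[cork(p,q0) for p in(T,S)]
for v in([(T,ms[0])],[(S,ms[1])],[(T,ms[0]),(S,ms[1])]):
    r=rfit(v,q0);print(r.x.round(3),np.degrees(r.x[2]),r.fun)
ims=[]
for p,(x0,x1,y0,y1) in((T,(140,310,110,260)),(S,(270,440,80,230))):
    I=cv2.resize(p['image'],None,fx=4,fy=4,interpolation=cv2.INTER_CUBIC)
    f=lambda X:((proj(p,X)+.5)*4-.5).round().astype(np.int32)
    for L in loops(r.x): cv2.polylines(I,[np.array([f(X) for X in L])],False,(0,255,0),1)
    for w in pads(r.x): cv2.polylines(I,[cv2.convexHull(np.array([f(X) for X in box(w,(116,70,.01),12)]))],True,(255,0,0),1)
    ims.append(cv2.resize(I[y0*4:y1*4,x0*4:x1*4],(400,353)))
save(T,'rack.png',np.hstack(ims))
E
```

```text
[537.383 233.511  -2.511] [[685. 136.]
 [582.  64.]
 [392. 325.]
 [490. 409.]]
[538.58  233.672  -2.513] -144.01118630794522 0.069912850856781
[536.246 231.855  -2.513] -143.99850405408645 0.18576747179031372
[538.204 233.735  -2.518] -144.27107168091047 0.2633625864982605
```

View pics/rack.png

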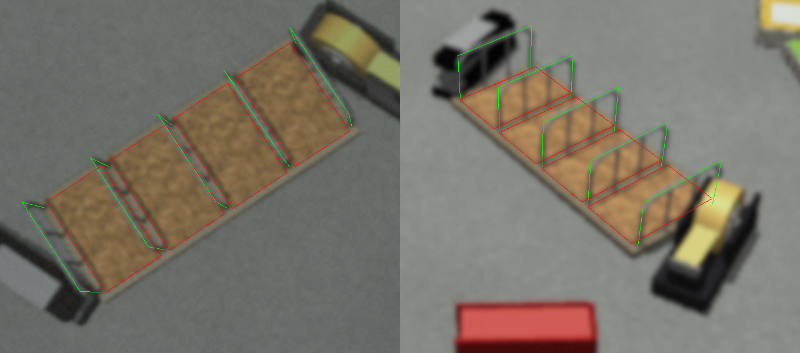

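```bash
cat > plan.py <<'E'
from h import *
import sys
# plan.py x y z yawdeg ... : prints shift/twist in tool axes from present pose to each successive waypoint (from previous)
s=telemetry.read_state();p=s['position'];M=R.from_quat(s['eef_rot']).as_matrix()
print('t',round(s['time'],2),'pos',p.round(1),'yaw',np.degrees(np.arctan2(M[1,0],M[0,0])).round(2),'zaxis',M[:,2].round(4),'F',s['ft_force'].round(1),'w',round(s['grip_width'],1))
a=list(map(float,sys.argv[1:]))
for k in range(0,len(a),4):
    y=np.radians(a[k+3]);c,n=np.cos(y),np.sin(y);N=np.array([[c,n,0],[n,-c,0],[0,0,-1]]).T
    q=np.array(a[k:k+3]);print('d',((M.T@(q-p))/1000).round(4),'tw',R.from_matrix(M.T@N).as_rotvec().round(3));p,M=q,N
E
python3 plan.py 549.5 -364 290 16.1 549.5 -364 145 16.1
```

```text
t 1.45 pos [ 254.2 -571.   256.3] yaw 24.0 zaxis [ 1.e-04 -1.e-04 -1.e+00] F [ 0.2  0.5 -0.2] w 85.6
d [ 0.3539 -0.069  -0.0337] tw [ 0.    -0.     0.138]
d [0.    0.    0.145] tw [0. 0. 0.]
```

>>> step_arm(
  moves=[
    {"delta_pos":[0.035,-0.007,-0.004],"twist":[0,0,0.028]},
    {"delta_pos":[0.07,-0.014,-0.008],"twist":[0,0,0.056]},
    {"delta_pos":[0.105,-0.021,-0.012],"twist":[0,0,0.084]},
    {"delta_pos":[0.14,-0.028,-0.016],"twist":[0,0,0.112]},
    {"delta_pos":[0.175,-0.035,-0.02],"twist":[0,0,0.138]},
  ],
  hand=1,
  newtons=40,
)

```text
time: 1.87
position: [401.0, -466.8, 276.6]
eef_rot: [0.99, 0.139, 0.0, 0.0]
ft_force: [0.3, -1.1, -1.4]
grip_width: 85.6
```

```bash
python3 plan.py 549.5 -364 270 16.1 549.5 -364 145 16.1
```

```text
t 1.87 pos [ 401.  -466.8  276.6] yaw 16.0 zaxis [ 2.e-04 -1.e-04 -1.e+00] F [ 0.3 -1.1 -1.4] w 85.6
d [ 0.171  -0.0579  0.0066] tw [ 0.    -0.    -0.002]
d [0.    0.    0.125] tw [0. 0. 0.]
```

>>> step_arm(
  moves=[
    {"delta_pos":[0.039,-0.013,0.001],"twist":[0,0,0]},
    {"delta_pos":[0.078,-0.026,0.002],"twist":[0,0,0]},
    {"delta_pos":[0.117,-0.04,0.004],"twist":[0,0,0]},
    {"delta_pos":[0.155,-0.053,0.006],"twist":[0,0,0]},
    {"delta_pos":[0.171,-0.058,0.0066],"twist":[0,0,-0.002]},
  ],
)

```text
time: 2.28
position: [555.4, -357.0, 269.8]
eef_rot: [0.99, 0.144, 0.003, -0.002]
ft_force: [0.7, 2.0, -0.6]
grip_width: 85.3
```

```bash
cat > chk.py <<'E'
from fit import *
import sys
t=sys.argv[1];q=list(map(float,sys.argv[2:5]))
p=shot('wrist');print(p['E'][:3,3].round())
im=cv2.resize(p['image'],(640,400))
cv2.polylines(im,[np.array([proj(p,box(q,B[t])[i]) for i in(1,3,7,5)]).round().astype(np.int32)],True,(255,255,255),1)
for r in models.regions_of(p,t)[:1]:
    print(r['confidence'],r['bbox']);f=fit([(p,r['mask'].astype(np.float32))],B[t],q);print(f.x.round(2),np.degrees(f.x[2]),f.fun)
save(p,t+'_w.png',im)
E
python3 plan.py 549.5 -364 145 16.1; python3 chk.py book_blue 549.5 -364 0.281
```

```text
t 2.28 pos [ 555.4 -357.   269.8] yaw 16.6 zaxis [ 0.0044  0.0044 -1.    ] F [ 0.7  2.  -0.6] w 85.3
d [-0.0083  0.0053  0.1247] tw [-0.003 -0.006  0.009]
[ 631. -335.  387.]
0.68 [325.6, 215.1, 44.8, 145.3]
[ 5.5088e+02 -3.6428e+02  2.8000e-01] 16.179958649711832 0.06439709663391113
```

View pics/book_blue_w.png

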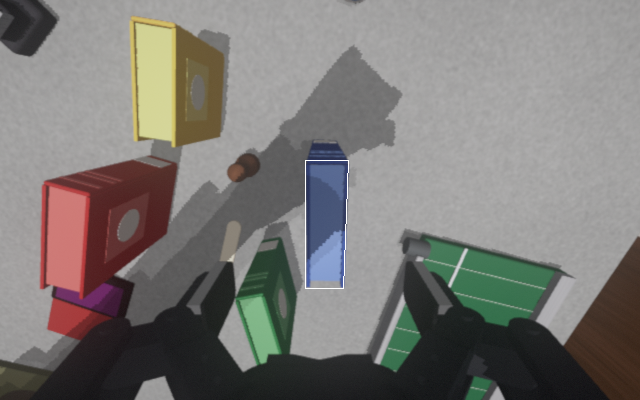

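The wrist view shows the blue book's pale top at about (326,225), on the predicted outline and centred between the fingers. Descending.

>>> step_arm(
  moves=[
    {"delta_pos":[-0.008,0.0053,0.02],"twist":[-0.003,-0.006,0.009]},
    {"delta_pos":[-0.008,0.0053,0.055],"twist":[-0.003,-0.006,0.009]},
    {"delta_pos":[-0.008,0.0053,0.09],"twist":[-0.003,-0.006,0.009]},
    {"delta_pos":[-0.008,0.0053,0.124],"twist":[-0.003,-0.006,0.009]},
    {"delta_pos":[-0.008,0.0053,0.1247],"twist":[-0.003,-0.006,0.009]},
  ],
)

```text
time: 2.8
position: [542.2, -365.0, 138.3]
eef_rot: [0.99, 0.139, -0.007, -0.003]
ft_force: [-0.3, 0.5, -0.9]
grip_width: 85.6
```

>>> step_arm(
  moves=[
    {"delta_pos":[0,0,0],"twist":[0,0,0]},
    {"delta_pos":[0,0,0],"twist":[0,0,0]},
    {"delta_pos":[0,0,0],"twist":[0,0,0]},
    {"delta_pos":[0,0,0],"twist":[0,0,0]},
    {"delta_pos":[0,0,0],"twist":[0,0,0]},
  ],
  hand=0,
)

```text
time: 3.22
position: [543.4, -366.1, 140.5]
eef_rot: [0.99, 0.139, -0.005, -0.002]
ft_force: [-0.2, 0.8, 4.5]
grip_width: 31.8
```

```bash
python3 plan.py 549.5 -364 145 16.1 549.5 -364 345 25 608.1 136.1 345 35.9
```

```text
t 3.22 pos [ 543.4 -366.1  140.5] yaw 15.97 zaxis [-0.0109  0.0015 -0.9999] F [-0.2  0.8  4.5] w 31.8
d [ 0.0064 -0.0004 -0.0045] tw [-0.004  0.01  -0.002]
d [ 0.   0.  -0.2] tw [ 0.     0.    -0.155]
d [ 0.2645 -0.4285  0.    ] tw [ 0.    0.   -0.19]
```

>>> step_arm(
  moves=[
    {"delta_pos":[0,0,-0.015],"twist":[0,0,0]},
    {"delta_pos":[0,0,-0.05],"twist":[0,0,0]},
    {"delta_pos":[0,0,-0.09],"twist":[0,0,-0.05]},
    {"delta_pos":[0,0,-0.13],"twist":[0,0,-0.1]},
    {"delta_pos":[0,0,-0.165],"twist":[0,0,-0.15]},
  ],
)

```text
time: 3.63
position: [545.3, -366.3, 308.8]
eef_rot: [0.977, 0.214, -0.004, -0.001]
ft_force: [0.6, -1.5, -2.8]
grip_width: 31.4
```

>>> step_arm(
  moves=[
    {"delta_pos":[0,0,-0.02],"twist":[0,0,-0.04]},
    {"delta_pos":[0.005,-0.01,-0.035],"twist":[0,0,-0.08]},
    {"delta_pos":[0.018,-0.03,-0.035],"twist":[0,0,-0.12]},
    {"delta_pos":[0.037,-0.06,-0.035],"twist":[0,0,-0.16]},
    {"delta_pos":[0.058,-0.094,-0.035],"twist":[0,0,-0.19]},
  ],
)

```text
time: 4.05
position: [558.2, -257.7, 344.4]
eef_rot: [0.952, 0.305, -0.004, -0.001]
ft_force: [1.2, 0.2, -3.0]
grip_width: 31.8
```

```bash
python3 plan.py 602.8 132.3 345 35.9
```

```text
t 4.05 pos [ 558.2 -257.7  344.4] yaw 35.46 zaxis [-0.0087 -0.0016 -1.    ] F [ 1.2  0.2 -3. ] w 31.8
d [ 0.2626 -0.2918 -0.0016] tw [-0.004  0.008 -0.008]
```

>>> step_arm(
  moves=[
    {"delta_pos":[0.025,-0.028,0],"twist":[0,0,0]},
    {"delta_pos":[0.051,-0.057,0],"twist":[0,0,0]},
    {"delta_pos":[0.077,-0.086,0],"twist":[0,0,0]},
    {"delta_pos":[0.103,-0.115,0],"twist":[0,0,0]},
    {"delta_pos":[0.129,-0.143,0],"twist":[0,0,0]},
  ],
)

```text
time: 4.47
position: [579.7, -64.4, 344.5]
eef_rot: [0.952, 0.305, -0.004, -0.0]
ft_force: [0.9, 0.1, -3.4]
grip_width: 32.0
```

>>> step_arm(
  moves=[
    {"delta_pos":[0.025,-0.028,0],"twist":[0,0,0]},
    {"delta_pos":[0.05,-0.055,0],"twist":[0,0,0]},
    {"delta_pos":[0.073,-0.08,0],"twist":[0,0,0]},
    {"delta_pos":[0.09,-0.1,0],"twist":[0,0,0]},
    {"delta_pos":[0.1,-0.112,0],"twist":[0,0,0]},
  ],
)

```text
time: 4.88
position: [595.5, 90.1, 344.6]
eef_rot: [0.952, 0.307, -0.004, -0.002]
ft_force: [-0.5, 0.2, -2.7]
grip_width: 32.0
```

```bash
python3 plan.py 602.8 132.3 345 35.9
```

```text
t 4.88 pos [595.5  90.1 344.6] yaw 35.79 zaxis [-0.0083  0.0013 -1.    ] F [-0.5  0.2 -2.7] w 32.0
d [ 0.0306 -0.0299 -0.0004] tw [-0.006  0.006 -0.002]
```

>>> step_arm(
  moves=[
    {"delta_pos":[0.015,-0.015,0],"twist":[0,0,0]},
    {"delta_pos":[0.027,-0.027,0],"twist":[-0.002,-0.004,-0.002]},
    {"delta_pos":[0.0306,-0.0299,0],"twist":[-0.002,-0.004,-0.002]},
    {"delta_pos":[0.0306,-0.0299,0],"twist":[-0.002,-0.004,-0.002]},
    {"delta_pos":[0.0306,-0.0299,0],"twist":[-0.002,-0.004,-0.002]},
  ],
)

```text
time: 5.3
position: [602.6, 131.0, 344.7]
eef_rot: [0.951, 0.308, -0.006, 0.0]
ft_force: [-0.4, -1.0, -2.4]
grip_width: 31.8
```

```bash
python3 plan.py 602.8 132.3 345 35.9
python3 - <<'E'
from rack import *
q=[537.8,233.3,np.radians(-144.1)]
p=shot('wrist');I=p['image'].copy()
for L in loops(q): cv2.polylines(I,[np.array([proj(p,X) for X in L]).round().astype(np.int32)],False,(0,255,0),1)
for w in pads(q): cv2.polylines(I,[cv2.convexHull(np.array([proj(p,X) for X in box(w,(116,70,.01),12)]).round().astype(np.int32))],True,(255,0,0),1)
print(p['E'].round(2).tolist());save(p,'rackw.png',I);np.save('wr.npy',p['image'])
E
```

```text
t 5.3 pos [602.6 131.  344.7] yaw 35.87 zaxis [-0.0106 -0.0044 -0.9999] F [-0.4 -1.  -2.4] w 31.8
d [ 0.0009 -0.001  -0.0004] tw [-0.003  0.011 -0.   ]
[[0.59, -0.77, -0.26, 668.03], [-0.81, -0.56, -0.18, 177.53], [-0.0, 0.32, -0.95, 460.46], [0.0, 0.0, 0.0, 1.0]]
```

View pics/rackw.png

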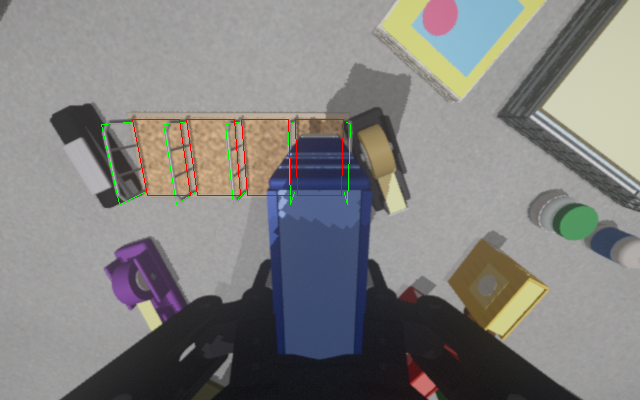

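The wrist view shows the projected loops and pads lying on the real rack, with bay 1 under the book at (322,155) next to the grey dispenser. I'll do a quick numeric refinement.

```bash
python3 - <<'E'
from rack import *
q0=[537.8,233.3,np.radians(-144.1)]
p=shot('wrist');m=cork(p,q0);m[:,262:]=0
hole=np.ones_like(m);hole[:,262:]=0
def f(q):
    s=rsil(p,q)*hole;return 1-np.minimum(s,m).sum()/np.maximum(s,m).sum()
r=minimize(f,q0,method='Nelder-Mead',options=dict(initial_simplex=[q0,np.add(q0,[8,0,0]),np.add(q0,[0,8,0]),np.add(q0,[0,0,.05])]))
print(r.x,np.degrees(r.x[2]),r.fun)
# loop bars edge search: along-row offset check
for dk in range(-6,7,2):
    u=np.array([-np.sin(q0[2]),np.cos(q0[2])]);print(dk,round(f([q0[0]+u[0]*dk,q0[1]+u[1]*dk,q0[2]]),3),end=' ')
E
python3 plan.py 602.8 132.3 345 35.9
```

```text
[540.29854742 233.04076632  -2.51964913] -144.36526081603148 0.11735904216766357
-6 0.302 -4 0.261 -2 0.22 0 0.175 2 0.149 4 0.196 6 0.245 t 5.4 pos [602.8 129.9 344.7] yaw 35.75 zaxis [-0.0105 -0.0045 -0.9999] F [-0.2 -0.  -2.6] w 31.3
d [ 0.0014 -0.002  -0.0003] tw [-0.002  0.011 -0.003]
```

```bash
python3 plan.py 603.6 131.9 345 35.8
```

```text
t 5.4 pos [602.8 129.9 344.7] yaw 35.75 zaxis [-0.0105 -0.0045 -0.9999] F [-0.2 -0.  -2.6] w 31.3
d [ 0.0018 -0.0012 -0.0003] tw [-0.002  0.011 -0.001]
```

>>> step_arm(
  moves=[
    {"delta_pos":[0.0018,-0.0012,0.03],"twist":[0,0,0]},
    {"delta_pos":[0.0025,-0.0012,0.07],"twist":[0,0,0]},
    {"delta_pos":[0.003,-0.0012,0.11],"twist":[0,0,0]},
    {"delta_pos":[0.0033,-0.0012,0.14],"twist":[0,0,0]},
    {"delta_pos":[0.0035,-0.0012,0.155],"twist":[0,0,0]},
  ],
)

```text
time: 5.82
position: [600.9, 129.3, 185.5]
eef_rot: [0.952, 0.306, -0.009, 0.001]
ft_force: [0.4, 0.2, -2.8]
grip_width: 31.8
```

>>> step_arm(
  moves=[
    {"delta_pos":[0,0,0],"twist":[0,0,0]},
    {"delta_pos":[0,0,0],"twist":[0,0,0]},
  ],
)

```text
time: 5.98
position: [600.2, 126.9, 184.5]
eef_rot: [0.952, 0.305, -0.011, 0.002]
ft_force: [0.2, 0.2, -3.0]
grip_width: 31.7
```

```bash
python3 plan.py 603.6 131.9 153.5 35.8
```

```text
t 5.98 pos [600.2 126.9 184.5] yaw 35.5 zaxis [-0.0204 -0.0101 -0.9997] F [ 0.2  0.2 -3. ] w 31.7
d [ 0.0064 -0.002   0.0309] tw [-0.004  0.022 -0.005]
```

>>> step_arm(
  moves=[
    {"delta_pos":[0.0064,-0.002,0.008],"twist":[0,0.012,-0.005]},
    {"delta_pos":[0.0066,-0.002,0.016],"twist":[0,0.012,-0.005]},
    {"delta_pos":[0.0066,-0.002,0.022],"twist":[0,0.012,-0.005]},
    {"delta_pos":[0.0066,-0.002,0.026],"twist":[0,0.012,-0.005]},
    {"delta_pos":[0.0066,-0.002,0.026],"twist":[0,0.012,-0.005]},
  ],
)

```text
time: 6.4
position: [603.3, 131.9, 157.7]
eef_rot: [0.952, 0.307, -0.006, -0.0]
ft_force: [0.3, 1.3, -3.5]
grip_width: 31.4
```

```bash
python3 plan.py 603.6 131.9 153.5 35.8
```

```text
t 6.4 pos [603.3 131.9 157.7] yaw 35.79 zaxis [-0.012  -0.0036 -0.9999] F [ 0.3  1.3 -3.5] w 31.4
d [0.0003 0.0002 0.0041] tw [-0.004  0.012 -0.   ]
```

>>> step_arm(
  moves=[
    {"delta_pos":[0.0005,0,0.001],"twist":[0,0.001,0]},
    {"delta_pos":[0.0005,0,0.002],"twist":[0,0.001,0]},
    {"delta_pos":[0.0005,0,0.003],"twist":[0,0.002,0]},
    {"delta_pos":[0.0005,0,0.004],"twist":[0,0.002,0]},
    {"delta_pos":[0.0005,0,0.0047],"twist":[0,0.002,0]},
  ],
)

```text
time: 6.82
position: [603.8, 132.2, 153.0]
eef_rot: [0.952, 0.307, -0.005, -0.0]
ft_force: [-0.4, 0.6, -2.8]
grip_width: 31.7
```

```bash
python3 plan.py 603.6 131.9 152.5 35.8;python3 - <<'E'
from rack import *
p=shot('side');q=[538.9,233.2,np.radians(-144.2)]
b=pads(q)[0];im=p['image'].copy()
f=lambda X:((proj(p,X))*4).round().astype(np.int32)
I=cv2.resize(im,None,fx=4,fy=4)
cv2.polylines(I,[cv2.convexHull(np.array([f(X) for X in box(b,B['book_blue'],12)]))],True,(255,255,255),1)
save(p,'b1.png',I[60*4:220*4,320*4:500*4])
E
```

```text
t 6.82 pos [603.8 132.2 153. ] yaw 35.79 zaxis [-0.0102 -0.0023 -0.9999] F [-0.4  0.6 -2.8] w 31.7
d [-0.0003  0.0002  0.0005] tw [-0.004  0.01  -0.   ]
```

View pics/b1.png

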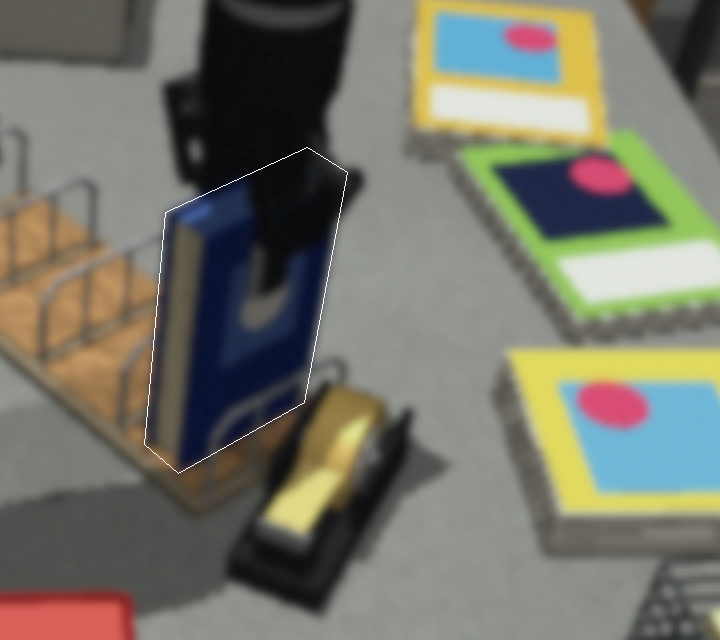

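The blue book sits in bay 1 beside the grey dispenser and fills the predicted outline (bottom corner at zoom (178,470)). Lowering to contact and releasing.

>>> step_arm(
  moves=[
    {"delta_pos":[0,0,0.0005],"twist":[0,0,0]},
    {"delta_pos":[0,0,0.001],"twist":[0,0,0]},
    {"delta_pos":[0,0,0.0015],"twist":[0,0,0]},
    {"delta_pos":[0,0,0.002],"twist":[0,0,0]},
  ],
)

```text
time: 7.2
position: [603.7, 132.2, 152.5]
eef_rot: [0.952, 0.307, -0.005, -0.0]
ft_force: [-5.3, -2.0, 13.1]
grip_width: 31.6
```

```bash
python3 plan.py 603.6 131.9 152.5 35.8
```

```text
t 7.2 pos [603.7 132.2 152.5] yaw 35.78 zaxis [-0.0098 -0.0026 -0.9999] F [-5.3 -2.  13.1] w 31.6
d [-0.0002  0.0002  0.    ] tw [-0.004  0.009 -0.   ]
```

>>> step_arm(
  moves=[
    {"delta_pos":[0,0,0.0003],"twist":[0,0,0]},
    {"delta_pos":[0,0,0],"twist":[0,0,0]},
    {"delta_pos":[0,0,0],"twist":[0,0,0]},
  ],
  hand=0.65,
)

```text
time: 7.45
position: [604.1, 132.4, 152.9]
eef_rot: [0.952, 0.307, -0.004, -0.0]
ft_force: [0.1, -0.1, 0.5]
grip_width: 55.4
```

>>> step_arm(
  moves=[
    {"delta_pos":[0,0,-0.01],"twist":[0,0,0]},
    {"delta_pos":[0,0,-0.04],"twist":[0,0,0]},
    {"delta_pos":[0,0,-0.08],"twist":[0,0,0]},
    {"delta_pos":[0,0,-0.12],"twist":[0,0,0]},
    {"delta_pos":[0,0,-0.155],"twist":[0,0,0]},
  ],
)

```text
time: 7.87
position: [605.7, 132.9, 311.1]
eef_rot: [0.952, 0.307, -0.003, -0.0]
ft_force: [0.7, 0.1, 0.1]
grip_width: 55.9
```

```bash
python3 plan.py 463.7 -153 260 -0.9 463.7 -153 129 -0.9
```

```text
t 7.87 pos [605.7 132.9 311.1] yaw 35.79 zaxis [-0.0068 -0.0013 -1.    ] F [0.7 0.1 0.1] w 55.9
d [-0.2821  0.149   0.0524] tw [-0.001  0.007  0.64 ]
d [0.    0.    0.131] tw [0. 0. 0.]
```

>>> step_arm(
  moves=[
    {"delta_pos":[-0.03,0.016,0.005],"twist":[0,0,0.116]},
    {"delta_pos":[-0.063,0.033,0.01],"twist":[0,0.001,0.232]},
    {"delta_pos":[-0.096,0.05,0.016],"twist":[0,0.003,0.348]},
    {"delta_pos":[-0.129,0.068,0.022],"twist":[0,0.005,0.464]},
    {"delta_pos":[-0.162,0.085,0.028],"twist":[0,0.006,0.58]},
  ],
  hand=1,
)

```text
time: 8.28
position: [523.2, -32.3, 284.6]
eef_rot: [1.0, 0.019, 0.0, -0.0]
ft_force: [-0.3, 0.1, -0.6]
grip_width: 85.4
```

```bash
python3 plan.py 463.7 -153 260 -0.9 463.7 -153 129 -0.9
```

```text
t 8.28 pos [523.2 -32.3 284.6] yaw 2.23 zaxis [ 6.e-04  6.e-04 -1.e+00] F [-0.3  0.1 -0.6] w 85.4
d [-0.0641  0.1183  0.0245] tw [-0.001 -0.001  0.055]
d [0.    0.    0.131] tw [0. 0. 0.]
```

>>> step_arm(
  moves=[
    {"delta_pos":[-0.018,0.033,0.006],"twist":[0,0,0.02]},
    {"delta_pos":[-0.036,0.066,0.013],"twist":[0,0,0.04]},
    {"delta_pos":[-0.054,0.099,0.02],"twist":[0,0,0.055]},
    {"delta_pos":[-0.064,0.118,0.0245],"twist":[0,0,0.055]},
    {"delta_pos":[-0.064,0.118,0.0245],"twist":[0,0,0.055]},
  ],
)

```text
time: 8.7
position: [460.3, -158.4, 259.8]
eef_rot: [1.0, -0.013, -0.001, 0.001]
ft_force: [1.0, -0.0, -0.1]
grip_width: 85.9
```

```bash
python3 plan.py 463.7 -153 260 -0.9 463.7 -153 129 -0.9; python3 chk.py book_red 463.7 -153 -0.015
```

```text
t 8.7 pos [ 460.3 -158.4  259.8] yaw -1.45 zaxis [-0.0027 -0.0023 -1.    ] F [ 1.  -0.  -0.1] w 85.9
d [ 0.0032 -0.0054 -0.0002] tw [ 0.002  0.003 -0.01 ]
d [0.    0.    0.131] tw [0. 0. 0.]
[ 540. -160.  376.]
0.62 [311.3, 199.5, 50.4, 139.4]
[ 4.6618e+02 -1.5293e+02 -1.0000e-02] -0.3634658924109252 0.062485337257385254
```

>>> step_arm(
  moves=[
    {"delta_pos":[0.004,-0.0054,0.01],"twist":[0.002,0.003,-0.008]},
    {"delta_pos":[0.004,-0.0054,0.04],"twist":[0.002,0.003,-0.008]},
    {"delta_pos":[0.004,-0.0054,0.075],"twist":[0.002,0.003,-0.008]},
    {"delta_pos":[0.004,-0.0054,0.1],"twist":[0.002,0.003,-0.008]},
    {"delta_pos":[0.004,-0.0054,0.115],"twist":[0.002,0.003,-0.008]},
  ],
)

```text
time: 9.22
position: [468.6, -145.5, 143.6]
eef_rot: [1.0, -0.003, 0.002, -0.002]
ft_force: [-0.2, -0.5, 0.8]
grip_width: 85.6
```

```bash
python3 plan.py 464.5 -153 129 -0.6
```

```text
t 9.22 pos [ 468.6 -145.5  143.6] yaw -0.38 zaxis [ 0.0033  0.0046 -1.    ] F [-0.2 -0.5  0.8] w 85.6
d [-0.0041  0.0076  0.0145] tw [-0.005 -0.003  0.004]
```

>>> step_arm(
  moves=[
    {"delta_pos":[-0.004,0.0076,0.003],"twist":[-0.005,-0.003,0.004]},
    {"delta_pos":[-0.0041,0.0076,0.01],"twist":[-0.005,-0.003,0.004]},
    {"delta_pos":[-0.0041,0.0076,0.0145],"twist":[-0.005,-0.003,0.004]},
    {"delta_pos":[-0.0041,0.0076,0.0145],"twist":[-0.005,-0.003,0.004]},
    {"delta_pos":[-0.0041,0.0076,0.0145],"twist":[-0.005,-0.003,0.004]},
  ],
)

```text
time: 9.63
position: [465.2, -152.9, 129.7]
eef_rot: [1.0, -0.005, 0.001, 0.0]
ft_force: [-1.4, -0.1, -0.2]
grip_width: 85.5
```

>>> step_arm(
  moves=[
    {"delta_pos":[0,0,0],"twist":[0,0,0]},
    {"delta_pos":[0,0,0],"twist":[0,0,0]},
    {"delta_pos":[0,0,0],"twist":[0,0,0]},
    {"delta_pos":[0,0,0],"twist":[0,0,0]},
    {"delta_pos":[0,0,0],"twist":[0,0,0]},
  ],
  hand=0,
)

```text
time: 10.05
position: [465.4, -152.8, 130.1]
eef_rot: [1.0, -0.005, 0.001, 0.0]
ft_force: [-0.5, 0.2, 5.3]
grip_width: 38.1
```

```bash
python3 plan.py 464.5 -153 129 -0.6 464.5 -153 330 -0.6 562.3 200.8 330 35.8
```

```text
t 10.05 pos [ 465.4 -152.8  130.1] yaw -0.58 zaxis [ 2.5e-03 -5.0e-04 -1.0e+00] F [-0.5  0.2  5.3] w 38.1
d [-0.0009  0.0003  0.0011] tw [ 0.    -0.003  0.   ]
d [ 0.     0.    -0.201] tw [0. 0. 0.]
d [ 0.0941 -0.3548  0.    ] tw [ 0.     0.    -0.635]
```

>>> step_arm(
  moves=[
    {"delta_pos":[0,0,-0.015],"twist":[0,0,0]},
    {"delta_pos":[0,0,-0.05],"twist":[0,0,-0.05]},
    {"delta_pos":[0,0,-0.09],"twist":[0,0,-0.15]},
    {"delta_pos":[0,0,-0.13],"twist":[0,0,-0.25]},
    {"delta_pos":[0,0,-0.17],"twist":[0,0,-0.35]},
  ],
)

```text
time: 10.47
position: [463.5, -152.6, 301.2]
eef_rot: [0.985, 0.172, -0.0, 0.0]
ft_force: [1.8, 0.6, -5.4]
grip_width: 37.7
```

```bash
python3 plan.py 562.7 201.1 335 35.8
```

```text
t 10.47 pos [ 463.5 -152.6  301.2] yaw 19.76 zaxis [-4.e-04 -5.e-04 -1.e+00] F [ 1.8  0.6 -5.4] w 37.7
d [ 0.2129 -0.2993 -0.034 ] tw [ 0.     0.001 -0.28 ]
```

>>> step_arm(
  moves=[
    {"delta_pos":[0.015,-0.021,-0.012],"twist":[0,0,-0.06]},
    {"delta_pos":[0.038,-0.053,-0.024],"twist":[0,0,-0.12]},
    {"delta_pos":[0.061,-0.086,-0.034],"twist":[0,0,-0.18]},
    {"delta_pos":[0.085,-0.119,-0.034],"twist":[0,0,-0.24]},
    {"delta_pos":[0.108,-0.152,-0.034],"twist":[0,0,-0.28]},
  ],
)

```text
time: 10.88
position: [513.5, 28.4, 335.1]
eef_rot: [0.951, 0.308, -0.001, 0.0]
ft_force: [0.6, -0.2, -4.8]
grip_width: 37.7
```

```bash
python3 plan.py 562.7 201.1 335 35.8
```

```text
t 10.88 pos [513.5  28.4 335.1] yaw 35.91 zaxis [-8.e-04 -8.e-04 -1.e+00] F [ 0.6 -0.2 -4.8] w 37.7
d [ 1.411e-01 -1.110e-01 -1.000e-04] tw [0.    0.001 0.002]
```

>>> step_arm(
  moves=[
    {"delta_pos":[0.032,-0.025,0],"twist":[0,0,0.002]},
    {"delta_pos":[0.064,-0.05,0],"twist":[0,0,0.002]},
    {"delta_pos":[0.095,-0.075,0],"twist":[0,0,0.002]},
    {"delta_pos":[0.12,-0.095,0],"twist":[0,0.001,0.002]},
    {"delta_pos":[0.141,-0.111,0],"twist":[0,0.001,0.002]},
  ],
)

```text
time: 11.3
position: [561.5, 204.3, 333.5]
eef_rot: [0.951, 0.309, -0.001, -0.001]
ft_force: [0.4, -0.0, -5.0]
grip_width: 37.5
```

```bash
python3 plan.py 562.7 201.1 170 35.8
```

```text
t 11.3 pos [561.5 204.3 333.5] yaw 35.98 zaxis [-3.1e-03  2.0e-04 -1.0e+00] F [ 0.4 -0.  -5. ] w 37.5
d [-0.0005  0.0036  0.1635] tw [-0.002  0.002  0.003]
```

>>> step_arm(
  moves=[
    {"delta_pos":[-0.0005,0.0036,0.01],"twist":[-0.002,0.002,0.003]},
    {"delta_pos":[-0.0005,0.0036,0.045],"twist":[-0.002,0.002,0.003]},
    {"delta_pos":[-0.0005,0.0036,0.085],"twist":[-0.002,0.002,0.003]},
    {"delta_pos":[-0.0005,0.0036,0.12],"twist":[-0.002,0.002,0.003]},
    {"delta_pos":[-0.0005,0.0036,0.145],"twist":[-0.002,0.002,0.003]},
  ],
)

```text
time: 11.72
position: [559.9, 199.5, 184.1]
eef_rot: [0.952, 0.307, -0.004, 0.001]
ft_force: [0.8, -0.4, -5.6]
grip_width: 37.8
```

```bash
python3 plan.py 562.7 201.1 145 35.8
```

```text
t 11.72 pos [559.9 199.5 184.1] yaw 35.82 zaxis [-0.0071 -0.0037 -1.    ] F [ 0.8 -0.4 -5.6] w 37.8
d [0.0035 0.0004 0.0391] tw [-0.001  0.008  0.   ]
```

>>> step_arm(
  moves=[
    {"delta_pos":[0.0035,0.0004,0.012],"twist":[-0.001,0.008,0]},
    {"delta_pos":[0.0035,0.0004,0.025],"twist":[-0.001,0.008,0]},
    {"delta_pos":[0.0035,0.0004,0.034],"twist":[-0.001,0.008,0]},
    {"delta_pos":[0.0035,0.0004,0.038],"twist":[-0.001,0.008,0]},
    {"delta_pos":[0.0035,0.0004,0.039],"twist":[-0.001,0.008,0]},
  ],
)

```text
time: 12.13
position: [562.1, 200.7, 144.1]
eef_rot: [0.952, 0.307, -0.001, 0.0]
ft_force: [-0.1, -0.5, -5.0]
grip_width: 37.6
```

```bash
python3 plan.py 562.7 201.1 142 35.8
```

```text
t 12.13 pos [562.1 200.7 144.1] yaw 35.81 zaxis [-2.e-03 -8.e-04 -1.e+00] F [-0.1 -0.5 -5. ] w 37.6
d [0.0008 0.     0.0021] tw [-0.     0.002  0.   ]
```

>>> step_arm(
  moves=[
    {"delta_pos":[0.0008,0,0.0005],"twist":[0,0.002,0]},
    {"delta_pos":[0.0008,0,0.0011],"twist":[0,0.002,0]},
    {"delta_pos":[0.0008,0,0.0017],"twist":[0,0.002,0]},
    {"delta_pos":[0.0008,0,0.0023],"twist":[0,0.002,0]},
    {"delta_pos":[0.0008,0,0.0028],"twist":[0,0.002,0]},
  ],
)

```text
time: 12.55
position: [563.2, 201.4, 142.2]
eef_rot: [0.952, 0.307, 0.001, -0.0]
ft_force: [-0.6, -0.5, 3.2]
grip_width: 37.2
```

```bash
python3 plan.py 562.7 201.1 142 35.8
```

```text
t 12.55 pos [563.2 201.4 142.2] yaw 35.82 zaxis [ 1.e-03  9.e-04 -1.e+00] F [-0.6 -0.5  3.2] w 37.2
d [-0.0005 -0.      0.0002] tw [-0.    -0.001  0.   ]
```

Contact. Release, rise, and head for green.

>>> step_arm(
  moves=[
    {"delta_pos":[-0.0003,0,0.0003],"twist":[0,0,0]},
    {"delta_pos":[-0.0003,0,0.0003],"twist":[0,0,0]},
    {"delta_pos":[-0.0003,0,0],"twist":[0,0,0]},
  ],
  hand=0.7,
)

```text
time: 12.8
position: [563.5, 201.6, 142.9]
eef_rot: [0.952, 0.307, 0.002, -0.0]
ft_force: [-0.3, 0.4, -0.4]
grip_width: 59.5
```

>>> step_arm(
  moves=[
    {"delta_pos":[0,0,-0.01],"twist":[0,0,0]},
    {"delta_pos":[0,0,-0.04],"twist":[0,0,0]},
    {"delta_pos":[0,0,-0.08],"twist":[0,0,0]},
    {"delta_pos":[0,0,-0.12],"twist":[0,0,0]},
    {"delta_pos":[0,0,-0.155],"twist":[0,0,0]},
  ],
)

```text
time: 13.22
position: [563.3, 201.5, 301.4]
eef_rot: [0.952, 0.308, 0.003, -0.001]
ft_force: [1.2, 0.8, -0.7]
grip_width: 59.7
```

```bash
python3 plan.py 402 -341 250 28.9
```

```text
t 13.22 pos [563.3 201.5 301.4] yaw 35.82 zaxis [ 0.0048  0.0029 -1.    ] F [ 1.2  0.8 -0.7] w 59.7
d [-0.4486  0.3455  0.0491] tw [ 0.    -0.006  0.121]
```

>>> step_arm(
  moves=[
    {"delta_pos":[-0.03,0.023,0.003],"twist":[0,-0.006,0]},
    {"delta_pos":[-0.06,0.046,0.006],"twist":[0,-0.006,0]},
    {"delta_pos":[-0.09,0.069,0.009],"twist":[0,-0.006,0]},
    {"delta_pos":[-0.12,0.092,0.012],"twist":[0,-0.006,0]},
    {"delta_pos":[-0.15,0.115,0.015],"twist":[0,-0.006,0]},
  ],
  hand=1,
)

```text
time: 13.63
position: [508.5, 19.0, 286.7]
eef_rot: [0.951, 0.308, 0.001, 0.001]
ft_force: [0.3, 0.0, -0.1]
grip_width: 85.2
```

>>> step_arm(
  moves=[
    {"delta_pos":[-0.03,0.023,0.003],"twist":[0,0,0.024]},
    {"delta_pos":[-0.06,0.046,0.006],"twist":[0,0,0.05]},
    {"delta_pos":[-0.09,0.069,0.009],"twist":[0,0,0.075]},
    {"delta_pos":[-0.12,0.092,0.012],"twist":[0,0,0.1]},
    {"delta_pos":[-0.15,0.115,0.015],"twist":[0,0,0.121]},
  ],
)

```text
time: 14.05
position: [453.8, -163.7, 272.7]
eef_rot: [0.968, 0.249, 0.001, 0.001]
ft_force: [0.8, -0.7, -0.1]
grip_width: 85.3
```

```bash
python3 plan.py 402 -341 240 28.9
```

```text
t 14.05 pos [ 453.8 -163.7  272.7] yaw 28.86 zaxis [ 0.0033 -0.0014 -1.    ] F [ 0.8 -0.7 -0.1] w 85.3
d [-0.131   0.1302  0.0328] tw [ 0.003 -0.002 -0.001]
```

>>> step_arm(
  moves=[
    {"delta_pos":[-0.028,0.028,0.007],"twist":[0,0,0]},
    {"delta_pos":[-0.056,0.056,0.014],"twist":[0,0,0]},
    {"delta_pos":[-0.084,0.084,0.021],"twist":[0,0,0]},
    {"delta_pos":[-0.11,0.11,0.028],"twist":[0.003,-0.002,0]},
    {"delta_pos":[-0.131,0.13,0.0328],"twist":[0.003,-0.002,0]},
  ],
)

```text
time: 14.47
position: [400.4, -344.4, 240.4]
eef_rot: [0.969, 0.248, -0.0, 0.001]
ft_force: [0.6, -0.1, -0.7]
grip_width: 85.6
```

```bash
python3 chk.py book_green 402 -341 0.504;python3 plan.py 402 -341 113 28.9
```

```text
[ 470. -307.  357.]
0.61 [317.5, 200.4, 39.6, 135.9]
[ 404.   -339.95    0.49] 28.339552446019734 0.08002293109893799
t 14.57 pos [ 398.5 -347.1  239.9] yaw 28.26 zaxis [-0.0019 -0.0033 -1.    ] F [0.2 0.2 0.3] w 85.1
d [ 0.0064 -0.0039  0.1268] tw [ 0.002  0.003 -0.011]
```

>>> step_arm(
  moves=[
    {"delta_pos":[0.0071,-0.0037,0.01],"twist":[0.002,0.003,-0.008]},
    {"delta_pos":[0.0071,-0.0037,0.04],"twist":[0.002,0.003,-0.008]},
    {"delta_pos":[0.0071,-0.0037,0.075],"twist":[0.002,0.003,-0.008]},
    {"delta_pos":[0.0071,-0.0037,0.1],"twist":[0.002,0.003,-0.008]},
    {"delta_pos":[0.0071,-0.0037,0.11],"twist":[0.002,0.003,-0.008]},
  ],
)

```text
time: 14.98
position: [402.4, -337.8, 127.1]
eef_rot: [0.968, 0.25, -0.001, -0.002]
ft_force: [-0.3, 0.2, 0.5]
grip_width: 85.5
```

```bash
python3 plan.py 402.7 -340.7 113 28.7
```

```text
t 14.98 pos [ 402.4 -337.8  127.1] yaw 28.9 zaxis [-0.0035  0.0038 -1.    ] F [-0.3  0.2  0.5] w 85.5
d [-0.0011  0.0028  0.0141] tw [-0.005  0.001  0.003]
```

>>> step_arm(
  moves=[
    {"delta_pos":[-0.0011,0.0028,0.004],"twist":[-0.005,0.001,0.003]},
    {"delta_pos":[-0.0011,0.0028,0.01],"twist":[-0.005,0.001,0.003]},
    {"delta_pos":[-0.0011,0.0028,0.014],"twist":[-0.005,0.001,0.003]},
    {"delta_pos":[-0.0011,0.0028,0.014],"twist":[-0.005,0.001,0.003]},
    {"delta_pos":[-0.0011,0.0028,0.014],"twist":[-0.005,0.001,0.003]},
  ],
)

```text
time: 15.4
position: [403.3, -341.0, 113.9]
eef_rot: [0.969, 0.248, 0.0, 0.001]
ft_force: [-0.4, 0.7, 0.0]
grip_width: 85.2
```

>>> step_arm(
  moves=[
    {"delta_pos":[0,0,0],"twist":[0,0,0]},
    {"delta_pos":[0,0,0],"twist":[0,0,0]},
    {"delta_pos":[0,0,0],"twist":[0,0,0]},
    {"delta_pos":[0,0,0],"twist":[0,0,0]},
    {"delta_pos":[0,0,0],"twist":[0,0,0]},
  ],
  hand=0,
)

```text
time: 15.82
position: [403.1, -340.8, 114.2]
eef_rot: [0.969, 0.248, 0.0, 0.001]
ft_force: [-0.7, 1.5, 2.9]
grip_width: 29.4
```

```bash
python3 plan.py 402.7 -340.7 113 28.7 402.7 -340.7 320 28.7
```

```text
t 15.82 pos [ 403.1 -340.8  114.2] yaw 28.72 zaxis [ 9.e-04 -9.e-04 -1.e+00] F [-0.7  1.5  2.9] w 29.4
d [-0.0003 -0.0003  0.0012] tw [ 0.001 -0.     0.   ]
d [ 0.     0.    -0.207] tw [0. 0. 0.]
```

>>> step_arm(
  moves=[
    {"delta_pos":[0,0,-0.015],"twist":[0,0,0]},
    {"delta_pos":[0,0,-0.05],"twist":[0,0,-0.03]},
    {"delta_pos":[0,0,-0.09],"twist":[0,0,-0.06]},
    {"delta_pos":[0,0,-0.13],"twist":[0,0,-0.09]},
    {"delta_pos":[0,0,-0.165],"twist":[0,0,-0.124]},
  ],
)

```text
time: 16.23
position: [402.6, -340.4, 281.2]
eef_rot: [0.951, 0.308, 0.0, 0.0]
ft_force: [-0.0, -0.8, -2.2]
grip_width: 29.5
```

```bash
python3 plan.py 515.5 265.6 315 35.8
```

```text
t 16.23 pos [ 402.6 -340.4  281.2] yaw 35.92 zaxis [ 7.e-04 -8.e-04 -1.e+00] F [-0.  -0.8 -2.2] w 29.5
d [ 0.447  -0.4245 -0.0342] tw [ 0.001 -0.     0.002]
```

>>> step_arm(
  moves=[
    {"delta_pos":[0.02,-0.019,-0.012],"twist":[0,0,0]},
    {"delta_pos":[0.047,-0.045,-0.025],"twist":[0,0,0]},
    {"delta_pos":[0.075,-0.071,-0.034],"twist":[0,0,0.002]},
    {"delta_pos":[0.102,-0.097,-0.034],"twist":[0,0,0.002]},
    {"delta_pos":[0.13,-0.123,-0.034],"twist":[0,0,0.002]},
  ],
)

```text
time: 16.65
position: [435.3, -163.1, 315.4]
eef_rot: [0.952, 0.307, 0.0, 0.001]
ft_force: [-0.3, -0.1, -3.0]
grip_width: 29.8
```

>>> step_arm(
  moves=[
    {"delta_pos":[0.0275,-0.0262,0],"twist":[0,0,0]},
    {"delta_pos":[0.055,-0.052,0],"twist":[0,0,0]},
    {"delta_pos":[0.082,-0.078,0],"twist":[0,0,0]},
    {"delta_pos":[0.11,-0.104,0],"twist":[0,0,0]},
    {"delta_pos":[0.137,-0.13,0],"twist":[0,0,0]},
  ],
)

```text
time: 17.07
position: [470.0, 24.1, 314.9]
eef_rot: [0.952, 0.307, -0.0, 0.001]
ft_force: [0.5, -0.1, -2.5]
grip_width: 29.9
```

```bash
python3 plan.py 515.5 265.6 315 35.8
```

```text
t 17.07 pos [470.   24.1 314.9] yaw 35.74 zaxis [-1.0e-04 -1.5e-03 -1.0e+00] F [ 0.5 -0.1 -2.5] w 29.9
d [ 0.178  -0.1694 -0.0005] tw [ 0.001  0.001 -0.001]
```

>>> step_arm(
  moves=[
    {"delta_pos":[0.0275,-0.0262,0],"twist":[0,0,0]},
    {"delta_pos":[0.055,-0.052,0],"twist":[0,0,0]},
    {"delta_pos":[0.082,-0.078,0],"twist":[0,0,0]},
    {"delta_pos":[0.107,-0.102,0],"twist":[0,0,0]},
    {"delta_pos":[0.13,-0.124,0],"twist":[0,0,0]},
  ],
)

```text
time: 17.48
position: [502.4, 202.9, 314.1]
eef_rot: [0.952, 0.308, -0.001, 0.001]
ft_force: [0.9, -0.9, -2.4]
grip_width: 29.8
```

>>> step_arm(
  moves=[
    {"delta_pos":[0.02,-0.019,0],"twist":[0,0,0]},
    {"delta_pos":[0.035,-0.034,0],"twist":[0,0,0]},
    {"delta_pos":[0.044,-0.042,0],"twist":[0,0,0]},
    {"delta_pos":[0.046,-0.044,0],"twist":[0,0,0]},
    {"delta_pos":[0.046,-0.044,0],"twist":[0,0,0]},
  ],
)

```text
time: 17.9
position: [513.7, 265.0, 313.3]
eef_rot: [0.951, 0.308, -0.002, 0.001]
ft_force: [0.1, -0.7, -3.2]
grip_width: 29.1
```

```bash
python3 plan.py 515.5 265.6 160 35.8
```

```text
t 17.9 pos [513.7 265.  313.3] yaw 35.85 zaxis [-0.0025 -0.0031 -1.    ] F [ 0.1 -0.7 -3.2] w 29.1
d [0.0024 0.0004 0.1533] tw [0.001 0.004 0.001]
```

>>> step_arm(
  moves=[
    {"delta_pos":[0.0024,0.0004,0.01],"twist":[0.001,0.004,0.001]},
    {"delta_pos":[0.0024,0.0004,0.045],"twist":[0.001,0.004,0.001]},
    {"delta_pos":[0.0024,0.0004,0.085],"twist":[0.001,0.004,0.001]},
    {"delta_pos":[0.0024,0.0004,0.12],"twist":[0.001,0.004,0.001]},
    {"delta_pos":[0.0024,0.0004,0.148],"twist":[0.001,0.004,0.001]},
  ],
)

```text
time: 18.32
position: [514.9, 261.6, 163.0]
eef_rot: [0.952, 0.306, -0.002, 0.002]
ft_force: [-0.2, 0.3, -3.3]
grip_width: 29.6
```

```bash
python3 plan.py 515.5 265.6 129 35.8
```

```text
t 18.32 pos [514.9 261.6 163. ] yaw 35.61 zaxis [-0.0021 -0.0038 -1.    ] F [-0.2  0.3 -3.3] w 29.6
d [ 0.0029 -0.003   0.034 ] tw [ 0.002  0.004 -0.003]
```

>>> step_arm(
  moves=[
    {"delta_pos":[0.0029,-0.003,0.01],"twist":[0.002,0.004,-0.003]},
    {"delta_pos":[0.0029,-0.003,0.02],"twist":[0.002,0.004,-0.003]},
    {"delta_pos":[0.0029,-0.003,0.029],"twist":[0.002,0.004,-0.003]},
    {"delta_pos":[0.0029,-0.003,0.0335],"twist":[0.002,0.004,-0.003]},
    {"delta_pos":[0.0029,-0.003,0.034],"twist":[0.002,0.004,-0.003]},
  ],
)

```text
time: 18.73
position: [515.7, 264.8, 128.9]
eef_rot: [0.952, 0.307, -0.0, 0.0]
ft_force: [0.5, -0.7, -3.3]
grip_width: 29.2
```

```bash
python3 plan.py 515.5 265.6 126.2 35.8
```

```text
t 18.73 pos [515.7 264.8 128.9] yaw 35.74 zaxis [ 1.e-04 -4.e-04 -1.e+00] F [ 0.5 -0.7 -3.3] w 29.2
d [ 0.0003 -0.0008  0.0027] tw [ 0.     0.    -0.001]
```

>>> step_arm(
  moves=[
    {"delta_pos":[0.0003,-0.0008,0.0007],"twist":[0,0,-0.001]},
    {"delta_pos":[0.0003,-0.0008,0.0014],"twist":[0,0,-0.001]},
    {"delta_pos":[0.0003,-0.0008,0.0021],"twist":[0,0,-0.001]},
    {"delta_pos":[0.0003,-0.0008,0.0028],"twist":[0,0,-0.001]},
    {"delta_pos":[0.0003,-0.0008,0.0034],"twist":[0,0,-0.001]},
  ],
)

```text
time: 19.15
position: [515.7, 265.9, 126.2]
eef_rot: [0.952, 0.307, 0.0, 0.0]
ft_force: [-1.2, -1.9, 7.5]
grip_width: 30.0
```

```bash
python3 plan.py 515.5 265.6 126.2 35.8
```

```text
t 19.15 pos [515.7 265.9 126.2] yaw 35.8 zaxis [ 8.e-04 -0.e+00 -1.e+00] F [-1.2 -1.9  7.5] w 30.0
d [-0.0003  0.0001 -0.    ] tw [ 0.001 -0.001 -0.   ]
```

>>> step_arm(
  moves=[
    {"delta_pos":[0,0,0],"twist":[0,0,0]},
    {"delta_pos":[0,0,0],"twist":[0,0,0]},
    {"delta_pos":[0,0,0],"twist":[0,0,0]},
  ],
  hand=0.6,
)

```text
time: 19.4
position: [516.0, 266.2, 126.6]
eef_rot: [0.952, 0.307, 0.001, -0.0]
ft_force: [0.4, 0.5, 0.3]
grip_width: 51.2
```

>>> step_arm(
  moves=[
    {"delta_pos":[0,0,-0.01],"twist":[0,0,0]},
    {"delta_pos":[0,0,-0.04],"twist":[0,0,0]},
    {"delta_pos":[0,0,-0.08],"twist":[0,0,0]},
    {"delta_pos":[0,0,-0.12],"twist":[0,0,0]},
    {"delta_pos":[0,0,-0.155],"twist":[0,0,0]},
  ],
)

```text
time: 19.82
position: [515.8, 266.3, 284.8]
eef_rot: [0.952, 0.307, 0.002, -0.0]
ft_force: [1.2, 1.0, -0.1]
grip_width: 51.1
```

```bash
python3 plan.py 612.3 -195 230 8.2
```

```text
t 19.82 pos [515.8 266.3 284.8] yaw 35.81 zaxis [ 0.003   0.0018 -1.    ] F [ 1.2  1.  -0.1] w 51.1
d [-0.1918  0.4305  0.0543] tw [-0.001 -0.003  0.482]
```

>>> step_arm(
  moves=[
    {"delta_pos":[-0.0154,0.0347,0],"twist":[0,-0.003,0]},
    {"delta_pos":[-0.031,0.069,0],"twist":[0,-0.003,0]},
    {"delta_pos":[-0.046,0.104,0],"twist":[0,-0.003,0]},
    {"delta_pos":[-0.062,0.139,0],"twist":[0,-0.003,0]},
    {"delta_pos":[-0.077,0.173,0],"twist":[0,-0.003,0]},
  ],
  hand=1,
)

```text
time: 20.23
position: [554.6, 78.9, 285.6]
eef_rot: [0.952, 0.307, 0.001, 0.0]
ft_force: [0.3, 0.8, -0.3]
grip_width: 85.1
```

>>> step_arm(
  moves=[
    {"delta_pos":[-0.0154,0.0347,0.003],"twist":[0,0,0.09]},
    {"delta_pos":[-0.031,0.069,0.01],"twist":[0,0,0.19]},
    {"delta_pos":[-0.046,0.104,0.02],"twist":[0,0,0.29]},
    {"delta_pos":[-0.062,0.139,0.03],"twist":[0,0,0.39]},
    {"delta_pos":[-0.077,0.173,0.04],"twist":[0,0,0.482]},
  ],
)

```text
time: 20.65
position: [593.6, -108.7, 246.4]
eef_rot: [0.998, 0.069, 0.001, 0.0]
ft_force: [0.2, 0.1, -0.1]
grip_width: 85.2
```

```bash
python3 plan.py 612.3 -195 230 8.2
```

```text
t 20.65 pos [ 593.6 -108.7  246.4] yaw 7.9 zaxis [ 2.7e-03 -6.0e-04 -1.0e+00] F [ 0.2  0.1 -0.1] w 85.2
d [0.0066 0.088  0.0165] tw [ 0.001 -0.003 -0.005]
```

>>> step_arm(
  moves=[
    {"delta_pos":[0.003,0.035,0.006],"twist":[0,-0.003,-0.005]},
    {"delta_pos":[0.005,0.065,0.012],"twist":[0,-0.003,-0.005]},
    {"delta_pos":[0.0066,0.085,0.0165],"twist":[0,-0.003,-0.005]},
    {"delta_pos":[0.0066,0.088,0.0165],"twist":[0,-0.003,-0.005]},
    {"delta_pos":[0.0066,0.088,0.0165],"twist":[0,-0.003,-0.005]},
  ],
)

```text
time: 21.07
position: [611.9, -196.9, 230.1]
eef_rot: [0.998, 0.07, -0.0, 0.001]
ft_force: [-0.8, 0.6, -0.1]
grip_width: 85.3
```

```bash
python3 chk.py book_yellow 612.3 -195 0.143;python3 plan.py 612.3 -195 97 8.2
```

```text
[ 690. -186.  347.]
0.84 [317.2, 202.1, 48.3, 127.4]
[ 6.1472e+02 -1.9490e+02  1.4000e-01] 7.7542578559941955 0.07340645790100098
t 21.17 pos [ 612.5 -193.1  230.6] yaw 8.28 zaxis [ 4.e-04  6.e-04 -1.e+00] F [0.8 0.5 0.7] w 85.7
d [-0.0005  0.0019  0.1336] tw [-0.001 -0.     0.001]
```

Using (613.1, -195, 8.1°), averaging the estimates.

>>> step_arm(
  moves=[
    {"delta_pos":[0.0004,0.002,0.015],"twist":[-0.001,0,0.002]},
    {"delta_pos":[0.0004,0.002,0.05],"twist":[-0.001,0,0.002]},
    {"delta_pos":[0.0004,0.002,0.085],"twist":[-0.001,0,0.002]},
    {"delta_pos":[0.0004,0.002,0.11],"twist":[-0.001,0,0.002]},
    {"delta_pos":[0.0004,0.002,0.12],"twist":[-0.001,0,0.002]},
  ],
)

```text
time: 21.58
position: [611.2, -191.7, 107.6]
eef_rot: [0.997, 0.073, -0.002, -0.001]
ft_force: [0.3, 1.3, -0.5]
grip_width: 85.4
```

```bash
python3 plan.py 613.1 -195 97 8.1
```

```text
t 21.58 pos [ 611.2 -191.7  107.6] yaw 8.36 zaxis [-0.0051  0.0025 -1.    ] F [ 0.3  1.3 -0.5] w 85.4
d [0.0015 0.0036 0.0106] tw [-0.003  0.005  0.005]
```

>>> step_arm(
  moves=[
    {"delta_pos":[0.0015,0.0036,0.003],"twist":[-0.003,0.005,0.005]},
    {"delta_pos":[0.0015,0.0036,0.007],"twist":[-0.003,0.005,0.005]},
    {"delta_pos":[0.0015,0.0036,0.0106],"twist":[-0.003,0.005,0.005]},
    {"delta_pos":[0.0015,0.0036,0.0106],"twist":[-0.003,0.005,0.005]},
    {"delta_pos":[0.0015,0.0036,0.0106],"twist":[-0.003,0.005,0.005]},
  ],
)

```text
time: 22.0
position: [613.9, -195.1, 98.2]
eef_rot: [0.998, 0.07, 0.001, 0.0]
ft_force: [-0.2, 0.1, 0.4]
grip_width: 84.8
```

>>> step_arm(
  moves=[
    {"delta_pos":[0,0,0],"twist":[0,0,0]},
    {"delta_pos":[0,0,0],"twist":[0,0,0]},
    {"delta_pos":[0,0,0],"twist":[0,0,0]},
    {"delta_pos":[0,0,0],"twist":[0,0,0]},
    {"delta_pos":[0,0,0],"twist":[0,0,0]},
  ],
  hand=0,
)

```text
time: 22.42
position: [614.2, -195.0, 98.6]
eef_rot: [0.998, 0.07, 0.001, 0.0]
ft_force: [-0.3, 0.9, 3.3]
grip_width: 35.8
```

```bash
python3 plan.py 613.1 -195 97 8.1
```

```text
t 22.42 pos [ 614.2 -195.    98.6] yaw 8.08 zaxis [ 2.9e-03 -1.0e-04 -1.0e+00] F [-0.3  0.9  3.3] w 35.8
d [-0.0011 -0.0002  0.0016] tw [ 0.    -0.003 -0.   ]
```

>>> step_arm(
  moves=[
    {"delta_pos":[0,0,-0.015],"twist":[0,0,0]},
    {"delta_pos":[0,0,-0.05],"twist":[0,0,-0.1]},
    {"delta_pos":[0,0,-0.09],"twist":[0,0,-0.22]},
    {"delta_pos":[0,0,-0.13],"twist":[0,0,-0.34]},
    {"delta_pos":[0,0,-0.17],"twist":[0,0,-0.46]},
  ],
)

```text
time: 22.83
position: [612.7, -195.0, 269.6]
eef_rot: [0.954, 0.299, 0.0, 0.0]
ft_force: [1.5, 1.0, -3.0]
grip_width: 35.6
```

```bash
python3 plan.py 469.5 331.1 310 35.8
```

```text
t 22.83 pos [ 612.7 -195.   269.6] yaw 34.78 zaxis [ 7.e-04 -1.e-04 -1.e+00] F [ 1.5  1.  -3. ] w 35.6
d [ 0.1825 -0.5138 -0.0405] tw [ 0.    -0.001 -0.018]
```

>>> step_arm(
  moves=[
    {"delta_pos":[0.009,-0.024,-0.012],"twist":[0,0,-0.005]},
    {"delta_pos":[0.021,-0.059,-0.025],"twist":[0,0,-0.01]},
    {"delta_pos":[0.034,-0.095,-0.04],"twist":[0,0,-0.018]},
    {"delta_pos":[0.047,-0.131,-0.041],"twist":[0,0,-0.018]},
    {"delta_pos":[0.06,-0.168,-0.041],"twist":[0,0,-0.018]},
  ],
)

```text
time: 23.25
position: [565.6, -21.7, 311.3]
eef_rot: [0.952, 0.307, 0.001, 0.0]
ft_force: [1.6, -0.0, -3.5]
grip_width: 35.6
```

```bash
python3 plan.py 469.5 331.1 310 35.8
```

```text
t 23.25 pos [565.6 -21.7 311.3] yaw 35.75 zaxis [ 2.2e-03 -2.0e-04 -1.0e+00] F [ 1.6 -0.  -3.5] w 35.6
d [ 0.1281 -0.3425  0.001 ] tw [ 0.001 -0.002 -0.001]
```

>>> step_arm(
  moves=[
    {"delta_pos":[0.013,-0.036,0],"twist":[0,0,0]},
    {"delta_pos":[0.027,-0.072,0],"twist":[0,0,0]},
    {"delta_pos":[0.04,-0.108,0],"twist":[0,0,0]},
    {"delta_pos":[0.054,-0.144,0],"twist":[0,0,0]},
    {"delta_pos":[0.067,-0.18,0],"twist":[0,0,0]},
  ],
)

```text
time: 23.67
position: [513.7, 164.9, 310.8]
eef_rot: [0.952, 0.307, 0.0, 0.001]
ft_force: [0.1, 0.5, -2.2]
grip_width: 35.6
```

>>> step_arm(
  moves=[
    {"delta_pos":[0.013,-0.035,0],"twist":[0,0,0]},
    {"delta_pos":[0.026,-0.07,0],"twist":[0,0,0]},
    {"delta_pos":[0.039,-0.105,0],"twist":[0,0,0]},
    {"delta_pos":[0.05,-0.135,0],"twist":[0,0,0]},
    {"delta_pos":[0.058,-0.155,0],"twist":[0,0,0]},
  ],
)

```text
time: 24.08
position: [467.7, 328.5, 310.2]
eef_rot: [0.951, 0.309, -0.0, -0.0]
ft_force: [-0.1, 0.3, -2.1]
grip_width: 35.5
```

```bash
python3 plan.py 469.5 331.1 150 35.8
```

```text
t 24.08 pos [467.7 328.5 310.2] yaw 36.0 zaxis [-5.e-04  8.e-04 -1.e+00] F [-0.1  0.3 -2.1] w 35.5
d [ 0.003  -0.0009  0.1602] tw [-0.001 -0.     0.004]
```

>>> step_arm(
  moves=[
    {"delta_pos":[0.003,-0.0009,0.01],"twist":[-0.001,0,0.004]},
    {"delta_pos":[0.003,-0.0009,0.04],"twist":[-0.001,0,0.004]},
    {"delta_pos":[0.003,-0.0009,0.08],"twist":[-0.001,0,0.004]},
    {"delta_pos":[0.003,-0.0009,0.12],"twist":[-0.001,0,0.004]},
    {"delta_pos":[0.003,-0.0009,0.15],"twist":[-0.001,0,0.004]},
  ],
)

```text
time: 24.5
position: [468.6, 328.5, 156.7]
eef_rot: [0.952, 0.307, -0.002, 0.001]
ft_force: [0.1, -1.1, -3.6]
grip_width: 35.7
```

```bash
python3 plan.py 469.5 331.1 113 35.8
```

```text
t 24.5 pos [468.6 328.5 156.7] yaw 35.72 zaxis [-0.0029 -0.0037 -1.    ] F [ 0.1 -1.1 -3.6] w 35.7
d [ 0.0024 -0.0017  0.0437] tw [ 0.001  0.005 -0.001]
```

>>> step_arm(
  moves=[
    {"delta_pos":[0.0024,-0.0017,0.013],"twist":[0.001,0.005,-0.001]},
    {"delta_pos":[0.0024,-0.0017,0.027],"twist":[0.001,0.005,-0.001]},
    {"delta_pos":[0.0024,-0.0017,0.038],"twist":[0.001,0.005,-0.001]},
    {"delta_pos":[0.0024,-0.0017,0.043],"twist":[0.001,0.005,-0.001]},
    {"delta_pos":[0.0024,-0.0017,0.0437],"twist":[0.001,0.005,-0.001]},
  ],
)

```text
time: 24.92
position: [469.2, 330.2, 111.9]
eef_rot: [0.952, 0.307, -0.001, 0.001]
ft_force: [0.2, 0.5, -2.0]
grip_width: 35.6
```

```bash
python3 plan.py 469.5 331.1 110.6 35.8
```

```text
t 24.92 pos [469.2 330.2 111.9] yaw 35.75 zaxis [-8.0e-04 -1.6e-03 -1.0e+00] F [ 0.2  0.5 -2. ] w 35.6
d [ 0.0008 -0.0006  0.0013] tw [ 0.001  0.002 -0.001]
```

>>> step_arm(
  moves=[
    {"delta_pos":[0.0008,-0.0006,0.0003],"twist":[0.001,0.002,-0.001]},
    {"delta_pos":[0.0008,-0.0006,0.0008],"twist":[0.001,0.002,-0.001]},
    {"delta_pos":[0.0008,-0.0006,0.0013],"twist":[0.001,0.002,-0.001]},
    {"delta_pos":[0.0008,-0.0006,0.0018],"twist":[0.001,0.002,-0.001]},
    {"delta_pos":[0.0008,-0.0006,0.002],"twist":[0.001,0.002,-0.001]},
  ],
)

```text
time: 25.33
position: [469.8, 331.3, 110.6]
eef_rot: [0.952, 0.307, 0.001, -0.0]
ft_force: [-0.4, -1.0, 1.9]
grip_width: 35.4
```

```bash
python3 plan.py 469.5 331.1 110.6 35.8
```

```text
t 25.33 pos [469.8 331.3 110.6] yaw 35.81 zaxis [ 0.0012  0.001  -1.    ] F [-0.4 -1.   1.9] w 35.4
d [-0.0004 -0.     -0.    ] tw [-0.    -0.002  0.   ]
```

>>> step_arm(
  moves=[
    {"delta_pos":[0,0,0.0004],"twist":[0,0,0]},
    {"delta_pos":[0,0,0],"twist":[0,0,0]},
    {"delta_pos":[0,0,0],"twist":[0,0,0]},
  ],
  hand=0.68,
)

```text
time: 25.58
position: [470.1, 331.6, 111.0]
eef_rot: [0.952, 0.307, 0.001, -0.001]
ft_force: [-0.1, 0.1, 0.1]
grip_width: 57.9
```

>>> step_arm(
  moves=[
    {"delta_pos":[0,0,-0.01],"twist":[0,0,0]},
    {"delta_pos":[0,0,-0.05],"twist":[0,0,0]},
    {"delta_pos":[0,0,-0.09],"twist":[0,0,0]},
    {"delta_pos":[0,0,-0.13],"twist":[0,0,0]},
    {"delta_pos":[0,0,-0.17],"twist":[0,0,0]},
  ],
)

```text
time: 26.0
position: [469.4, 331.2, 283.8]
eef_rot: [0.952, 0.308, 0.001, -0.001]
ft_force: [-0.2, 0.5, -0.6]
grip_width: 58.3
```

```bash
python3 plan.py 450 -60 330 35.8
```

```text
t 26.0 pos [469.4 331.2 283.8] yaw 35.83 zaxis [ 0.002   0.0022 -1.    ] F [-0.2  0.5 -0.6] w 58.3
d [-0.2446  0.3058 -0.0471] tw [-0.001 -0.003  0.001]
```

>>> step_arm(
  moves=[
    {"delta_pos":[-0.022,0.028,-0.015],"twist":[0,0,0]},
    {"delta_pos":[-0.045,0.056,-0.03],"twist":[0,0,0]},
    {"delta_pos":[-0.068,0.085,-0.04],"twist":[0,0,0]},
    {"delta_pos":[-0.092,0.115,-0.045],"twist":[0,0,0]},
    {"delta_pos":[-0.116,0.145,-0.047],"twist":[0,0,0]},
  ],
)

```text
time: 26.42
position: [460.0, 144.3, 332.3]
eef_rot: [0.951, 0.308, 0.003, -0.001]
ft_force: [1.5, -0.2, 0.2]
grip_width: 58.1
```

>>> step_arm(
  moves=[
    {"delta_pos":[-0.024,0.03,0],"twist":[0,0,0]},
    {"delta_pos":[-0.048,0.06,0],"twist":[0,0,0]},
    {"delta_pos":[-0.072,0.09,0],"twist":[0,0,0]},
    {"delta_pos":[-0.096,0.12,0],"twist":[0,0,0]},
    {"delta_pos":[-0.12,0.15,0],"twist":[0,0,0]},
  ],
)

```text
time: 26.83
position: [450.1, -49.3, 332.7]
eef_rot: [0.951, 0.308, 0.003, -0.0]
ft_force: [0.3, -0.1, 0.2]
grip_width: 57.9
```

>>> step_arm(
  moves=[
    {"delta_pos":[0.028,0.03,0],"twist":[0,0,0]},
    {"delta_pos":[0.05,0.06,0],"twist":[0,0,0]},
    {"delta_pos":[0.05,0.09,0],"twist":[0,0,0]},
    {"delta_pos":[0.05,0.12,0],"twist":[0,0,0]},
    {"delta_pos":[0.05,0.14,0],"twist":[0,0,0]},
  ],
)

```text
time: 27.25
position: [573.9, -136.2, 333.8]
eef_rot: [0.952, 0.307, 0.004, 0.001]
ft_force: [0.1, -0.0, 0.5]
grip_width: 58.0
```

```bash
cat > final.py <<'E'
from rack import *
T=shot('top');S=shot('side');q=[538.9,233.2,np.radians(-144.2)]
ims=[]
for p in(T,S):
    I=cv2.resize(p['image'],None,fx=4,fy=4,interpolation=cv2.INTER_CUBIC)
    f=lambda X:((proj(p,X)+.5)*4-.5).round().astype(np.int32)
    for w,t in zip(pads(q),B):
        cv2.polylines(I,[cv2.convexHull(np.array([f(X) for X in box(w,B[t],12)]))],True,(255,255,255),1)
    ims.append(I)
save(T,'final.png',np.hstack([cv2.resize(I[y*4:y*4+170*4,x*4:x*4+170*4],(400,400)) for I,x,y in((ims[0],130,90),(ims[1],270,40))]))
for w,t in zip(pads(q),B):
  for n,p in(('top',T),('side',S)):
    for r in models.regions_of(p,t):
        c=proj(p,[w[0],w[1],12+B[t][2]*.6])
        if np.hypot(*(c-r['bbox'][:2]))<25:
            f=fit([(p,r['mask'].astype(np.float32))],B[t],[w[0],w[1],np.radians(35.8)],12)
            d=f.x[:2]-w[:2];a=np.radians(35.8);print(t,n,'along-x',round(d@[np.cos(a),np.sin(a)],1),'across',round(d@[-np.sin(a),np.cos(a)],1),'yaw',np.degrees(f.x[2]).round(1),round(f.fun,3))
E
python3 final.py; python3 plan.py
```

```text
book_blue top along-x 0.6 across 0.9 yaw 35.5 0.061
book_blue side along-x -2.4 across 0.8 yaw 37.3 0.231
book_red top along-x 0.5 across 1.1 yaw 35.5 0.048
book_red side along-x -12.2 across 13.8 yaw 65.4 0.26
book_green side along-x -3.7 across 11.7 yaw 53.8 0.379
book_yellow top along-x 0.3 across 1.4 yaw 36.1 0.076
book_yellow side along-x -2.1 across 12.1 yaw 51.8 0.335
t 27.75 pos [ 572.4 -132.4  333.6] yaw 35.99 zaxis [ 0.0064  0.0025 -1.    ] F [-0.4 -0.7  0.5] w 58.1
```

View pics/final.png

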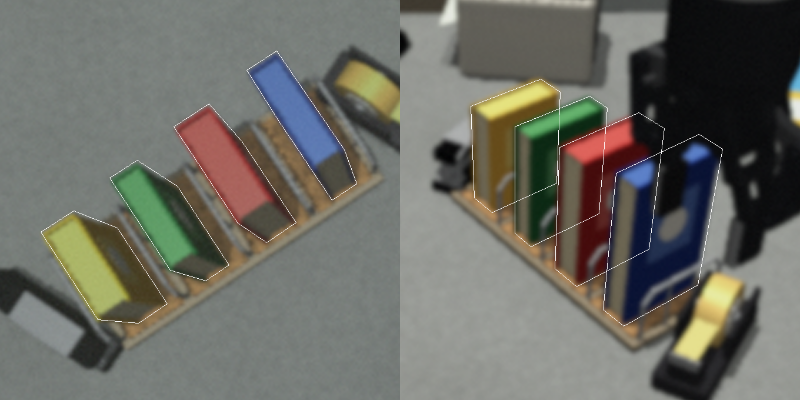

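The final view shows blue, red, green and yellow standing upright on the predicted outlines, with blue beside the grey dispenser. The gripper is clear of them.

```bash
python3 -c "
from rig import workorder;print(workorder.finish_job())"
```

```text
the job is handed in; nothing more can be done
None
```

All four books are standing in the wire rack: blue in the bay beside the grey tape dispenser, then red, green and yellow at the stapler end. Each was lowered until the wrist felt contact and then released, and the job was handed in at about 28 s.

- **Top camera:** blue, red and yellow came out within about 1.5 mm of their bay centres and 0.3° of square. Green got no numeric fit from the top, but in the picture it stands upright on its predicted outline.
- **Side camera:** the numeric fits for red, green and yellow disagreed, by about 12–18 mm and up to 30°. They were partly hidden by the neighbouring books and the arm, so I set those numbers aside. In the side picture all four stand upright on their outlines.
- **Rack position:** the camera estimates of the rack differed by about 2–4 mm, so centring relative to the real bays is only that certain.

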